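# Unbolt the long sample case

## Task

Two steel sample cases on the bench are bolted shut. On the longer case, lift the handle of the barrel bolt up clear of its notch, draw the bolt out of the keeper as far as it will go, and let go. Leave the shorter case bolted.

Things in the scene. Friction and masses are not known exactly. Their poses are not given: they have to be found in the camera images.
- long_case: The longer of two steel cases fixed to the bench: 120 (x) x 220 (y) x 80 (z) mm; the other is 160 long, 60 high, with the same bolt. Origin: centre of underside; x to the hinges at the back, away from the robot; z up. 12 mm barrel bolt on top by the front edge, axis parallel to y at x -36, z 98. Locked, its handle's ball is centred at (-88, -25, 98), 28 mm before the front face, free below.
- long_case_bolt (a joint): Slide of the long case's bolt with its handle along the case's +y, out of the keeper at the -y end, in m: 0 to 0.003 locked, 0.045 at its stop. Friction about 1 N; stays where left. Blocked while the handle lies in the 14 mm wide notch of the upright guard plate (x -57 to -52 mm, top at z 105, ends 29 mm to +y of the locked arm). Staples over the bolt reach z 107.
- long_case_handle (a joint): Angle of the long case's bolt handle about the bolt axis, rad: 0 level in the notch, arm pointing to the case's -x; grows as the ball rises and swings back to +x; stop at 1.5. From 45 degrees on, the arm is clear of the guard plate. Straight arm 8 mm thick, black end ball 18 mm in diameter, its centre 52 mm from the axis. Falls back by its small weight when let go.
- short_case_bolt (a joint): Slide of the shorter case's bolt, in m, same sense: 0 locked, 0.045 drawn. To be left locked.

How it is judged:
By the outcome, as a careful person would: the job done as asked, in the order asked, and still so for the second after the job is handed in, with the robot touching nothing.
It also fails if it takes over 32 s, if anything falls off the work surface, if the arm or the gripper's body presses on something with over 40 N, if the wrist force passes 120 N, or if a joint passes its speed limit or range.

## Robot

A 7-joint arm with a two-finger parallel gripper is mounted at the origin on a cart in front of the work surface, level with it; the furniture and walls round the work are solid. World frame = base frame: x ahead of the robot, y to its left, z up, the work surface at z = 0. Lengths are in m, angles in rad, forces in N, time in s.
With the tool pointing down it reaches from about 0.4 to 0.85 m from the base axis. Payload 4.5 kg.
Tool frame: the origin (TCP) lies midway between the tips of the shut fingers; the grasp point (between the pads) lies 19 mm behind it; z points along the fingers, y is the direction in which the jaws open and shut (so a half turn about z gives the same grasp; the last joint's range is limited). The gripper opens to 88 mm and grips with 3 to 60 N. Pads are 18 mm wide; open, the fingers measure 123 mm over their backs; the gripper's body (75 mm by 187 mm) begins 45 mm behind the grasp point.
Start: joints at [-1.078, 0.689, -0.195, 1.565, 0.157, 0.902, -0.215], TCP at [0.277, 0.56, 0.239] pointing down, gripper open.
Joint ranges: [-3.01, 3.01], [-0.46, 2.08], [-1.47, 1.51], [0.13, 2.56], [-1, 4.14], [0.04, 2.09], [-2.66, 2.66]. Speed limits (rad/s): [2.57, 2.57, 3.14, 3.14, 3.14, 3.14, 3.14].

## Interface

Orientations are given as a unit quaternion [x, y, z, w].
In Python, from plant import get_state, snapshot, finish_job, find_in gives the robot as it stands.
- The arm moves only by the shell command python3 -m creep 'ROWS' [OPENING] [FORCE]. ROWS is JSON, one flat list of numbers, 6 for each row, row after row: the shift along the tool's x, y, z in mm, then the turn, a rotation vector about the tool's x, y, z in degrees. In form: [tx, ty, tz, wx, wy, wz, tx, ty, tz, wx, wy, wz, ...]. A call has 1 to 5 rows; each row shifts and turns the pose as measured when the row begins, along the tool's axes as they then stand; what a row does not reach is not made up. A row lasts 1/12 s, in which the tool goes at most 41.7 mm and 7.16 degrees, less where a joint would pass 70% of its speed; a pose out of reach is approached as far as the arm can. A call is refused whole if a number of a shift passes 41.7 or a number of a turn 7.16, either way. A call with a gripper value outside its range is refused whole. OPENING is the finger opening in mm, from 0 to 88.1, set as the call begins (- or left out, the last holds). The fingers move at their own pace and stop on an object; FORCE is the grip in N (left out, the last holds). Time passes only in rows, so rows that do not move let the fingers close. It gives the time, the measured TCP pose, the force and the opening at its end, in the units of the state.
- get_state(): the state, without advancing time (a new reading comes with each control period).
- snapshot(name): name is "scene" or "top" or "wrist"; returns a dict with "color" (420x560x3 uint8, red, green, blue), "intrinsics" (3x3 intrinsics, pixels), "dist_coeffs" ([k1, k2, p1, p2, k3] as OpenCV has them; the pictures are not rectified), "extrinsics" (4x4, takes a point from world to camera coordinates). Camera axes: x right, y down, z forward; pixel columns grow to the right and rows downward; lengths in m; the calibration is good to about 2 mm. A picture is of the moment at which its call begins. There is no depth.
- finish_job(): hands the job in, once; it reports no verdict.
Trained networks look in the newest picture that a camera, given by its name, has taken for a name from the list of things; names that differ only in an ending like _2 or _b are one class to them, and where a whole thing is asked for, a point or a joint stands for the part that bears it (a point fixed in the world has none). Each returns a list of dicts, best first, with "score" (0 to 1); they miss things now and then, are a little off and sometimes report something else, mostly with a low value. They report only what shows in the picture. A call takes as long as a camera call.
- find_in(thing, camera): "xy" ([column, row] in pixels, amid what is visible of it).
The state is a dict: "clock": time; "q": joint angles; "qd": joint speeds; "joint_torque": joint torques, N m; "tool_pos": TCP position; "eef_rot": TCP orientation; "contact_force": force on the tool from outside, world axes, zero at the start; "moment": the same for the moment, N m; "opening": opening from 0.0 (shut) to 1.0 (fully open).
Only numpy, scipy, OpenCV 4.12 (cv2) and the standard library are available. Lean on these libraries where they do the work, as an engineer would, in place of code of your own. Each camera call takes 0.05 s, during which the arm holds its last target.

## Working session

There is one attempt and no reset: what is moved stays moved. The work goes in short steps, Python scripts to look and compute and a shell command to move; the robot and the scene stay as the last step left them, time stands still between calls to the robot, and variables do not carry over. Pictures are saved under pics/ and viewed, and the job is handed in when it is done.

```bash
mkdir -p pics; ls; python3 - <<'E'
from plant import *
import cv2
s=get_state();print(s)
for n in("scene","top","wrist"):
    d=snapshot(n);cv2.imwrite(f"pics/{n}0.png",d["color"][:,:,::-1])
    print(n,d["intrinsics"],d["dist_coeffs"],d["extrinsics"])
    for t in("long_case","long_case_handle","long_case_bolt","short_case_bolt"):
        print(t,find_in(t,n))
E
```

```text
pics
{'clock': 0.0, 'q': array([-1.07822746,  0.68997855, -0.19449682,  1.56631638,  0.1572964 ,
        0.90249   , -0.21510213]), 'qd': array([ 1.17161694e-04,  1.80273692e-05, -1.03943281e-04,  1.09274984e-05,
       -3.19783299e-05,  3.03853083e-04,  1.11827892e-03]), 'joint_torque': array([ 4.18544755e-05, -5.27566516e+01, -1.26654088e+00, -1.53429455e+01,
       -5.25731652e-02,  6.64743638e-03,  1.84086184e-04]), 'tool_pos': array([0.27655617, 0.55979604, 0.23792035]), 'eef_rot': array([ 2.27347164e-01,  9.73813357e-01, -8.90673088e-04, -1.37513447e-04]), 'contact_force': array([0.64696113, 0.22028553, 0.55872992]), 'moment': array([-0.03289248, -0.01128573, -0.018437  ]), 'opening': 1.00211643799373}
scene [[459.32276326   0.         272.29987921]
 [  0.         459.32276326 204.16026147]
 [  0.           0.           1.        ]] [0.01762407 0.         0.         0.         0.        ] [[ 0.69394456 -0.71961298 -0.02445606 -0.41019587]
 [-0.28108947 -0.23948008 -0.92932126  0.22702244]
 [ 0.6628949   0.65177177 -0.36846153  0.58542512]
 [ 0.          0.          0.          
[... 605 characters left out ...]
ong_case_handle [{'xy': [195.1, 240.1], 'score': 0.71}]
long_case_bolt [{'xy': [197.2, 232.3], 'score': 0.69}]
short_case_bolt [{'xy': [369.5, 227.8], 'score': 0.71}]
wrist [[333.43936589   0.         270.56399648]
 [  0.         333.43936589 206.2904062 ]
 [  0.           0.           1.        ]] [-0.04942457  0.          0.          0.          0.        ] [[ 4.43678322e-01  8.96185658e-01 -9.01460228e-04 -6.23873204e-01]
 [ 8.64017600e-01 -4.27485233e-01  2.65951051e-01 -3.61615821e-02]
 [ 2.37956156e-01 -1.18775593e-01 -9.63986113e-01  3.89866866e-01]
 [ 0.00000000e+00  0.00000000e+00  0.00000000e+00  1.00000000e+00]]
long_case []
long_case_handle []
long_case_bolt []
short_case_bolt []
```

View pics/top0.png

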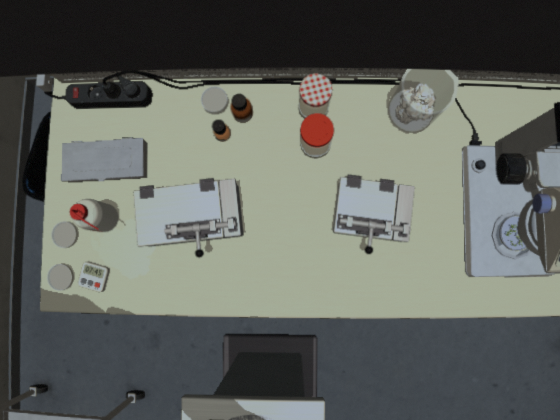

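View pics/scene0.png

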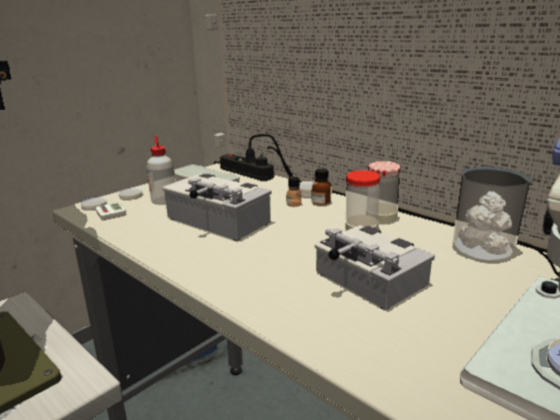

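```bash
python3 - <<'E'
import cv2
a=cv2.imread("pics/top0.png")[130:310,110:320]
cv2.imwrite("pics/topc.png",cv2.resize(a,None,fx=3.3,fy=3.3,interpolation=cv2.INTER_CUBIC))
E
```

```text
(no output)
```

View pics/topc.png

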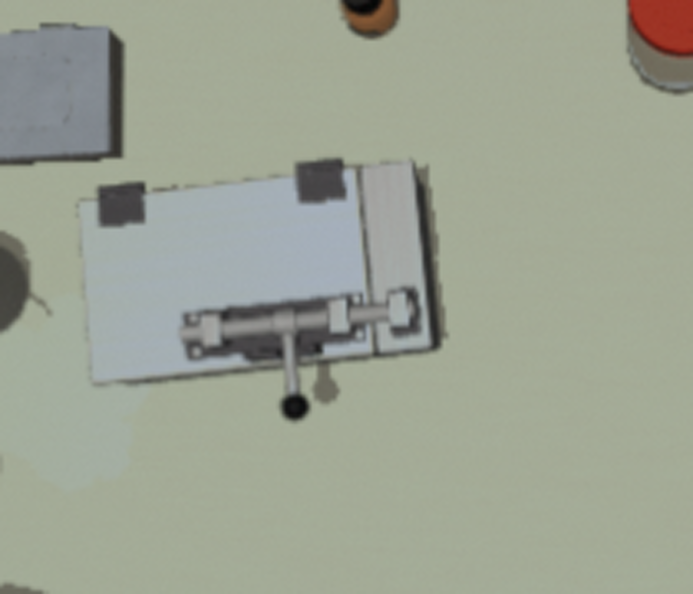

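```bash
cat > h.py <<'E'
import numpy as np,cv2
from plant import *
def ray(d,uv):
    p=cv2.undistortPoints(np.array([[uv]],float),d["intrinsics"],d["dist_coeffs"])[0,0]
    E=d["extrinsics"];R=E[:3,:3];return -R.T@E[:3,3],R.T@np.array([*p,1])
def atz(d,uv,z):
    c,r=ray(d,uv);return c+r*(z-c[2])/r[2]
def proj(d,P):
    E=d["extrinsics"];return cv2.projectPoints(np.array(P,float),cv2.Rodrigues(E[:3,:3])[0],E[:3,3],d["intrinsics"],d["dist_coeffs"])[0][:,0]
E
python3 - <<'E'
from h import *
from scipy.spatial.transform import Rotation as R
d=snapshot("top")
f=lambda u,v:((u+.5)/3.3+110-.5,(v+.5)/3.3+130-.5)
cs=[atz(d,f(*p),.08) for p in [(79,200),(413,162),(432,346),(92,383)]]
# BL(+x,+y),(+x,-y),(-x,-y),(-x,+y)
for c in cs:print(c)
L=np.array([[.06,.11],[.06,-.11],[-.06,-.11],[-.06,.11]]);W=np.array(cs)[:,:2]
Lc=L;Wc=W-W.mean(0)
th=np.arctan2((Lc[:,0]*Wc[:,1]-Lc[:,1]*Wc[:,0]).sum(),(Lc*Wc).sum())
print("centre",W.mean(0),"yaw",np.degrees(th))
T=np.array([[np.cos(th),-np.sin(th)],[np.sin(th),np.cos(th)]])
print("resid",(T@Lc.T).T-Wc)
print("ball pred",W.mean(0)+T@[-.088,-.025],"ball seen",atz(d,f(294,406),.098))
print("axis pt",W.mean(0)+T@[-.036,-.025])
s=get_state();M=R.from_quat(s["eef_rot"]).as_matrix();print(M)
n=snapshot("scene");b=W.mean(0)+T@[-.088,-.025];print(proj(n,[[*b,.098]]))
E
```

```text
[0.60155168 0.24983694 0.08      ]
[0.62561492 0.03373585 0.08      ]
[0.50919662 0.01988877 0.08      ]
[0.4842367  0.23691565 0.08      ]
centre [0.55514998 0.1350943 ] yaw 6.474740495248867
resid [[ 0.00081143  0.00132166]
 [ 0.00155652 -0.00117402]
 [-0.00125977 -0.00085876]
 [-0.00110819  0.00071113]]
ball pred [0.4705304  0.10033042] ball seen [0.47082513 0.10248462 0.098     ]
axis pt [0.52219873 0.10619421]
[[-8.96605861e-01  4.42829454e-01  6.18240204e-05]
 [ 4.42829459e-01  8.96605854e-01  1.11881884e-04]
 [-5.88718510e-06  1.27691450e-04 -9.99999992e-01]]
[[193.80514933 194.07285672]]
```

```bash
python3 -m creep '[0,0,0,0,0,-6.56,0,0,0,0,0,-6.56,0,0,0,0,0,-6.56,0,0,0,0,0,-6.56,0,0,0,0,0,-6.56]' 60 20
cat > go.py <<'E'
from h import *
from scipy.spatial.transform import Rotation as R
import sys
t=np.array(list(map(float,sys.argv[1:4])));yaw=np.radians(6.47)
s=get_state();M=R.from_quat(s["eef_rot"]);D=np.array([[-np.cos(yaw),-np.sin(yaw),0],[-np.sin(yaw),np.cos(yaw),0],[0,0,-1]]).T
D=np.array([[-np.cos(yaw),-np.sin(yaw),0],[-np.sin(yaw),np.cos(yaw),0],[0,0,-1]])
print("tcp",s["tool_pos"],"tool shift mm",1e3*M.inv().apply(t-s["tool_pos"]),"rot",(M.inv()*R.from_matrix(D)).as_rotvec(degrees=True),"F",s["contact_force"],"t",s["clock"],"open",s["opening"])
E
python3 go.py .4708 .1015 .2
```

```text
clock: 1.27
tool_pos: [0.2767, 0.5606, 0.239]
eef_rot: [-0.069, 0.998, -0.0, 0.001]
contact_force: [0.6, -0.0, -0.1]
opening: 0.685
tcp [0.2766544  0.56061034 0.23901668] tool shift mm [-129.2574774  -481.40089472   39.27858598] rot [-0.00676708  0.0869637   1.41619574] F [ 0.57225869 -0.04420241 -0.09631296] t 1.2667 open 0.6845785623902507
```

```bash
python3 -m creep '[-10,-39,0,0,0,1.4,-10,-39,0,0,0,0,-10,-39,0,0,0,0,-10,-39,0,0,0,0,-10,-39,0,0,0,0]'; python3 -m creep '[-10,-39,0,0,0,0,-10,-39,0,0,0,0,-10,-39,0,0,0,0,-10,-39,0,0,0,0,-10,-39,0,0,0,0]';python3 go.py .4708 .1015 .2
```

```text
clock: 1.68
tool_pos: [0.3462, 0.3786, 0.2374]
eef_rot: [-0.067, 0.998, 0.007, -0.001]
contact_force: [1.0, 0.4, 0.6]
opening: 0.679
clock: 2.1
tool_pos: [0.4241, 0.1848, 0.2357]
eef_rot: [-0.068, 0.998, 0.007, 0.001]
contact_force: [0.2, 0.1, 0.1]
opening: 0.678
tcp [0.42407214 0.18477529 0.2357137 ] tool shift mm [-34.9377546  -89.34203321  34.51215574] rot [0.82497817 0.11993752 1.31496367] F [0.24347133 0.09302508 0.11391943] t 2.1 open 0.6781716982739833
```

```bash
python3 -m creep '[-12,-31,6,0.8,0,1.3,-12,-31,6,0,0,0,-11,-28,6,0,0,0,0,0,0,0,0,0]';python3 go.py .4708 .1015 .2
python3 - <<'E'
from h import *
for n in("wrist","top"):
    d=snapshot(n);cv2.imwrite(f"pics/{n}1.png",d["color"][:,:,::-1])
    print(proj(d,[[.4708,.1015,.098]]),find_in("long_case_handle",n))
E
```

```text
clock: 2.43
tool_pos: [0.4744, 0.0845, 0.2174]
eef_rot: [-0.048, 0.999, -0.003, 0.003]
contact_force: [-0.5, -0.2, -1.3]
opening: 0.682
tcp [0.47442459 0.08451096 0.21744251] tool shift mm [ 2.04929223 17.36821026 17.32489302] rot [-0.35886212  0.27827151 -0.91828435] F [-0.45812423 -0.23045797 -1.28049405] t 2.4333 open 0.6822464811339735
[[293.54287829 197.97948   ]] [{'xy': [291.5, 224.9], 'score': 0.98}]
[[199.22161206 252.69878593]] [{'xy': [194.6, 229.8], 'score': 0.52}]
```

View pics/wrist1.png

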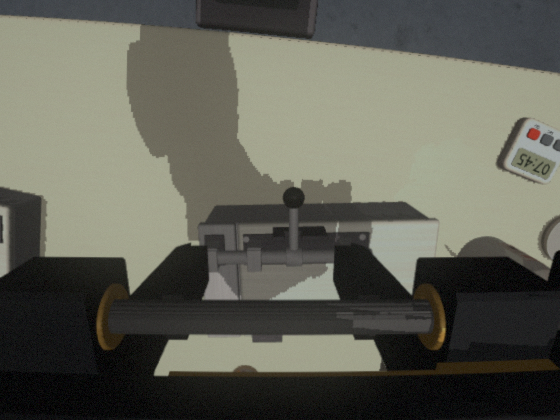

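The wrist picture shows the ball at (293,197). That matches the projected (293.5,198), so the ball position is confirmed. Next I'll recentre and descend.

```bash
python3 -m creep '[2,17,17,-0.3,0.3,-0.9,0,0,10,0,0,0,0,0,0,0,0,0]';python3 go.py .4708 .1015 .079
```

```text
clock: 2.88
tool_pos: [0.4678, 0.1159, 0.1928]
eef_rot: [-0.066, 0.998, 0.004, 0.002]
contact_force: [-0.2, -0.5, 0.3]
opening: 0.686
tcp [0.46776326 0.11585063 0.192757  ] tool shift mm [ -0.56430028 -15.52434688 113.64195004] rot [0.45514727 0.26915632 1.14826013] F [-0.15389282 -0.4752413   0.29485751] t 2.8833 open 0.6860843121263728
```

```bash
python3 -m creep '[0,0,0,0,0,0,0,0,0,0,0,0]';python3 go.py .4708 .1015 .079
```

```text
clock: 3.05
tool_pos: [0.4667, 0.1192, 0.1935]
eef_rot: [-0.069, 0.998, 0.005, 0.002]
contact_force: [-0.1, -1.3, -0.6]
opening: 0.682
tcp [0.46672195 0.11916783 0.19346208] tool shift mm [ -1.04172106 -19.12857977 114.2950685 ] rot [0.53759635 0.26795157 1.4948011 ] F [-0.07129737 -1.31376447 -0.56636807] t 3.05 open 0.6816305048536105
```

```bash
python3 -m creep '[-1,-10,12,0.3,0.2,0.9,0,-4,12,0,0,0,0,0,12,0,0,0,0,0,6,0,0,0,0,0,0,0,0,0]';python3 go.py .4708 .1015 .079
```

```text
clock: 3.47
tool_pos: [0.4719, 0.1044, 0.1505]
eef_rot: [-0.06, 0.998, 0.002, 0.003]
contact_force: [-0.6, 0.1, -0.4]
opening: 0.68
tcp [0.47185139 0.10437144 0.15052316] tool shift mm [ 1.84224989 -2.95562788 71.50372768] rot [0.18717037 0.36176398 0.45212942] F [-0.61541647  0.0735897  -0.40297569] t 3.4667 open 0.6803316524066318
```

```bash
python3 -m creep '[0,0,0,0,0,0]';python3 go.py .4708 .1015 .079
```

```text
clock: 3.55
tool_pos: [0.4718, 0.1039, 0.1503]
eef_rot: [-0.06, 0.998, 0.002, 0.003]
contact_force: [-0.1, 1.2, 0.5]
opening: 0.682
tcp [0.471816   0.10388139 0.15027792] tool shift mm [ 1.70135963 -2.43679071 71.26298265] rot [0.15735631 0.32693269 0.41094828] F [-0.05055572  1.21848805  0.51857083] t 3.55 open 0.6817663493350831
```

```bash
python3 -m creep '[1,-2,18,0.1,0.3,0.4,0,0,18,0,0,0,0,0,18,0,0,0,0,0,12,0,0,0,0,0,0,0,0,0]';python3 go.py .4708 .1015 .079
```

```text
clock: 3.97
tool_pos: [0.475, 0.102, 0.0848]
eef_rot: [-0.055, 0.998, 0.001, 0.004]
contact_force: [-0.6, 0.7, 0.8]
opening: 0.68
tcp [0.47502782 0.10199776 0.08483854] tool shift mm [ 4.30775534 -0.04275998  5.80105334] rot [ 0.13465031  0.50058698 -0.1457657 ] F [-0.64596168  0.70184974  0.80122673] t 3.9667 open 0.6800447126636028
```

```bash
python3 -m creep '[0,0,0,0,0,0]';python3 go.py .4708 .1015 .079
```

```text
clock: 4.05
tool_pos: [0.4751, 0.102, 0.085]
eef_rot: [-0.055, 0.998, 0.001, 0.004]
contact_force: [-0.7, 0.9, 0.5]
opening: 0.682
tcp [0.47511084 0.1019696  0.08497443] tool shift mm [ 4.38702066e+00 -4.15677855e-03  5.93731434e+00] rot [ 0.11657258  0.48776227 -0.14696897] F [-0.74060767  0.89212913  0.50758185] t 4.05 open 0.6820355707570702
```

```bash
python3 -m creep '[4,0,5,0,0.4,0,0,0,0,0,0,0]' ;python3 go.py .4708 .1015 .079
python3 -m creep '[0,0,0,0,0,0,0,0,0,0,0,0,0,0,0,0,0,0,0,0,0,0,0,0,0,0,0,0,0,0]' 10 15;python3 go.py .4708 .1015 .079
python3 - <<'E'
from h import *
d=snapshot("wrist");cv2.imwrite("pics/wrist2.png",d["color"][:,:,::-1])
E
```

```text
clock: 4.22
tool_pos: [0.4718, 0.1018, 0.081]
eef_rot: [-0.055, 0.998, 0.001, 0.002]
contact_force: [-0.2, 0.0, 0.5]
opening: 0.681
tcp [0.47179666 0.1017704  0.08103747] tool shift mm [ 1.02700098 -0.16481142  2.03367846] rot [ 0.15342254  0.18828406 -0.16752998] F [-0.15610661  0.04766079  0.46782915] t 4.2167 open 0.6807263164174614
clock: 4.63
tool_pos: [0.4731, 0.102, 0.0833]
eef_rot: [-0.055, 0.998, 0.002, 0.004]
contact_force: [0.5, 0.9, 0.1]
opening: 0.325
tcp [0.4730803  0.10201152 0.08325397] tool shift mm [ 2.35323926 -0.27542422  4.23604178] rot [ 0.21364567  0.4151309  -0.20288261] F [0.53314296 0.87847883 0.06832215] t 4.6333 open 0.32519160374764045
```

View pics/wrist2.png

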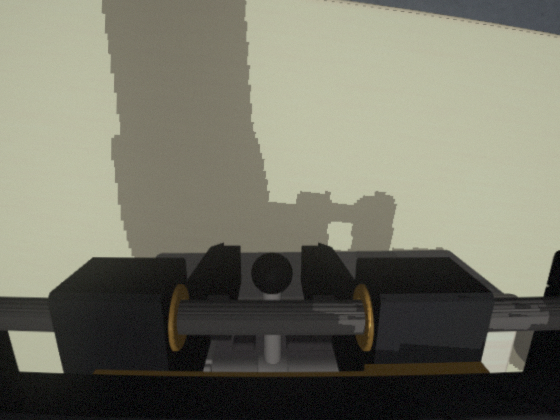

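The ball sits at (272,272), centred between the fingers, so I'll keep closing.

```bash
python3 -m creep '[2,0,3,0,0.3,0,0,0,2,0,0,0,0,0,1,0,0,0,0,0,1,0,0,0,0,0,0,0,0,0]' 10 15;python3 go.py .4708 .1015 .079
python3 -m creep '[0,0,0,0,0,0,0,0,0,0,0,0]';python3 go.py .4708 .1015 .079
```

```text
clock: 5.1
tool_pos: [0.4717, 0.102, 0.0785]
eef_rot: [-0.055, 0.998, 0.002, 0.002]
contact_force: [-0.5, -1.1, 2.8]
opening: 0.179
tcp [0.47165808 0.10200659 0.07847414] tool shift mm [ 0.90566039 -0.40795033 -0.5318006 ] rot [ 0.18490595  0.29222375 -0.18851931] F [-0.5370073  -1.07940698  2.7795147 ] t 5.1 open 0.17875080852871206
clock: 5.27
tool_pos: [0.4716, 0.102, 0.0786]
eef_rot: [-0.055, 0.998, 0.002, 0.003]
contact_force: [-0.4, 0.2, 0.9]
opening: 0.18
tcp [0.47159088 0.10196173 0.07858858] tool shift mm [ 0.83453056 -0.37102666 -0.41695174] rot [ 0.17560882  0.30126734 -0.18002136] F [-0.35669157  0.15451866  0.87390648] t 5.2667 open 0.1801683725595666
```

```bash
python3 -m creep '[-0.5,0,-8,0,0,0,-2,0,-8,0,0,0,-3,0,-7,0,0,0,0,0,0,0,0,0]' - 20;python3 go.py .4708 .1015 .079
python3 - <<'E'
from h import *
for n in("wrist","top"):
    d=snapshot(n);cv2.imwrite(f"pics/{n}3.png",d["color"][:,:,::-1])
E
```

```text
clock: 5.6
tool_pos: [0.4764, 0.1026, 0.102]
eef_rot: [-0.055, 0.998, 0.001, 0.001]
contact_force: [1.1, -0.1, -1.2]
opening: 0.176
tcp [0.47636325 0.1025902  0.10197987] tool shift mm [ 5.69741095 -0.53512725 22.96662224] rot [ 0.15975732  0.11978485 -0.14841262] F [ 1.11856343 -0.10423224 -1.23415596] t 5.6 open 0.17626999582476388
```

View pics/wrist3.png

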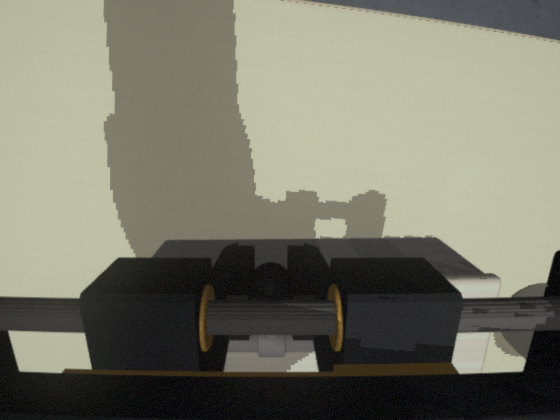

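The ball is still between the pads at (270,275), so it lifted with the gripper to about 27°.

```bash
python3 -m creep '[-4,0,-6,0,0,0,-5,0,-6,0,0,0,-5.5,0,-5,0,0,0,-6,0,-4,0,0,0,0,0,0,0,0,0]';python3 go.py .4708 .1015 .079
python3 - <<'E'
from h import *
for n in("wrist","scene"):
    d=snapshot(n);cv2.imwrite(f"pics/{n}4.png",d["color"][:,:,::-1])
E
```

```text
clock: 6.12
tool_pos: [0.4923, 0.1045, 0.1202]
eef_rot: [-0.056, 0.998, 0.001, -0.004]
contact_force: [0.8, -0.2, -2.8]
opening: 0.175
tcp [0.49231113 0.10446571 0.12024995] tool shift mm [21.37149289 -0.61071172 41.4242474 ] rot [ 0.10251064 -0.46633501 -0.03688986] F [ 0.7582857  -0.21891996 -2.7740985 ] t 6.1167 open 0.17461885302656083
```

View pics/wrist4.png

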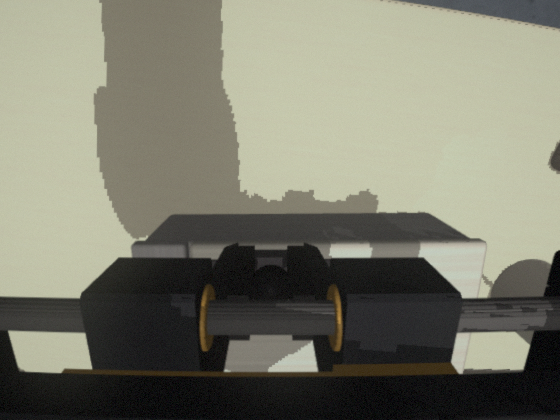

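View pics/scene4.png

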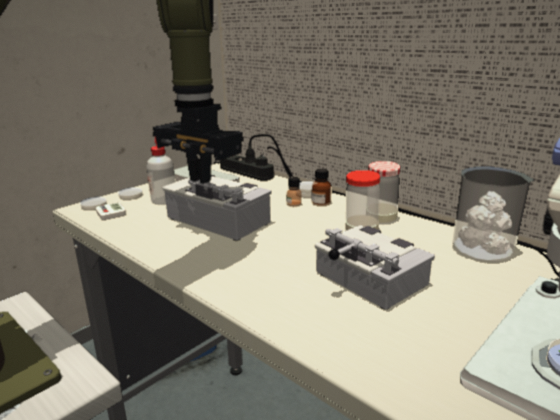

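The ball is still held at (270,280), at about 53°. I'll raise it slightly more, then draw the bolt.

```bash
python3 -m creep '[-5,0,-3,0,-0.4,0,-3,0,-1,0,0,0,0,0,0,0,0,0]';python3 go.py .4708 .1015 .079
python3 -m creep '[0,7,0,0,0,0,0,9,0,0,0,0,0,9,0,0,0,0,0,5,0,0,0,0,0,0,0,0,0,0]';python3 go.py .4708 .1015 .079
```

```text
clock: 6.47
tool_pos: [0.4969, 0.105, 0.1228]
eef_rot: [-0.057, 0.998, 0.0, -0.004]
contact_force: [-0.4, 0.6, -1.9]
opening: 0.175
tcp [0.49690803 0.10496438 0.12282584] tool shift mm [26.02445823 -0.49701481 44.00926909] rot [ 0.02620532 -0.40197099  0.05134083] F [-0.4334569   0.61480467 -1.85803551] t 6.4667 open 0.17519389414827183
clock: 6.88
tool_pos: [0.4923, 0.1361, 0.1223]
eef_rot: [-0.056, 0.998, -0.001, -0.005]
contact_force: [0.4, -0.6, -0.1]
opening: 0.177
tcp [0.49230915 0.13607935 0.12231135] tool shift mm [ 24.86195809 -31.84213225  43.61432705] rot [-0.13056654 -0.52644899 -0.01320424] F [ 0.37031096 -0.56608151 -0.07379055] t 6.8833 open 0.17654215480184868
```

```bash
python3 -m creep '[-1,6,0,0,-0.4,0,0,6,0,0,0,0,0,4,0,0,0,0,0,0,0,0,0,0]';python3 go.py .4708 .1015 .079
python3 - <<'E'
from h import *
for n in("wrist","top"):
    d=snapshot(n);cv2.imwrite(f"pics/{n}5.png",d["color"][:,:,::-1])
E
```

```text
clock: 7.22
tool_pos: [0.49, 0.1487, 0.1217]
eef_rot: [-0.055, 0.998, -0.006, -0.003]
contact_force: [-1.9, 0.2, 1.8]
opening: 0.175
tcp [0.49001089 0.14871482 0.12174218] tool shift mm [ 24.03231095 -44.31778314  43.40015568] rot [-0.6495484  -0.36217756 -0.13414391] F [-1.87874453  0.20951833  1.76337023] t 7.2167 open 0.17469548476630253
```

View pics/wrist5.png

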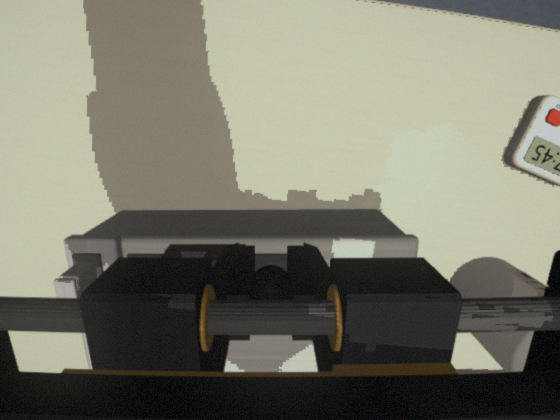

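The ball is still held and has moved about 44 mm. Next I'll press gently onto the stop.

```bash
python3 -m creep '[-1,4,0,-0.5,-0.3,0,0,4,0,0,0,0]';python3 go.py .4708 .1015 .079;python3 -m creep '[0,4,0,0,0,0,0,4,0,0,0,0]';python3 go.py .4708 .1015 .079
```

```text
clock: 7.48
tool_pos: [0.489, 0.1492, 0.1212]
eef_rot: [-0.053, 0.999, -0.007, -0.003]
contact_force: [0.7, -11.5, -0.3]
opening: 0.171
tcp [0.488978   0.14922631 0.12121857] tool shift mm [ 22.8047144  -44.98809056  42.97282901] rot [-0.76148183 -0.38103818 -0.44658912] F [  0.69400331 -11.53623964  -0.33212171] t 7.4833 open 0.1708256946124777
clock: 7.65
tool_pos: [0.4879, 0.1488, 0.1205]
eef_rot: [-0.049, 0.999, -0.013, -0.005]
contact_force: [0.4, -9.0, 2.1]
opening: 0.17
tcp [0.48791619 0.14884753 0.12051995] tool shift mm [ 21.21118901 -44.37869428  42.88677752] rot [-1.44225487 -0.63228141 -0.85201437] F [ 0.37445341 -9.03920792  2.10161915] t 7.65 open 0.1702554469688216
```

The stop is reached, with −9 to −11 N of force and 44–45 mm of travel. I'll relax slightly and release.

```bash
python3 -m creep '[0,0,0,0.7,0.6,0.8,0,0,0,0,0,0,0,0,0,0,0,0,0,0,0,0,0,0,0,0,0,0,0,0]' 50;python3 go.py .4708 .1015 .079;python3 -m creep '[0,0,0,0,0,0,0,0,0,0,0,0]'
python3 - <<'E'
from h import *
for n in("wrist","scene"):
    d=snapshot(n);cv2.imwrite(f"pics/{n}6.png",d["color"][:,:,::-1])
E
```

```text
clock: 8.07
tool_pos: [0.4912, 0.1527, 0.1211]
eef_rot: [-0.042, 0.999, -0.016, -0.006]
contact_force: [0.5, 0.1, -0.6]
opening: 0.532
tcp [0.49122242 0.15267101 0.12108885] tool shift mm [ 24.11486295 -47.94993874  43.88957442] rot [-1.74024105 -0.76521041 -1.62592041] F [ 0.46126571  0.1413661  -0.57321222] t 8.0667 open 0.5320327663998174
clock: 8.23
tool_pos: [0.4915, 0.1539, 0.1213]
eef_rot: [-0.043, 0.999, -0.014, -0.005]
contact_force: [-0.1, 0.2, 0.3]
opening: 0.568
```

View pics/wrist6.png

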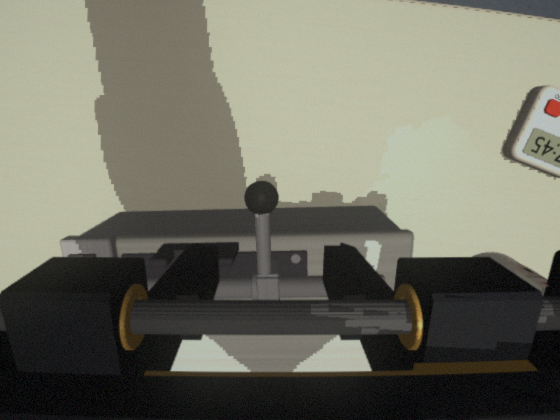

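The handle has fallen to level, with the ball at (261,197), past the guard plate and free of the fingers. I'll retreat upwards.

```bash
python3 -m creep '[0,0,-20,0,0,0,0,0,-30,0,0,0,0,0,-35,0,0,0,0,0,-35,0,0,0,0,0,-20,0,0,0]';python3 -m creep '[30,0,-10,0,0,0,35,0,0,0,0,0,30,0,0,0,0,0,0,0,0,0,0,0,0,0,0,0,0,0]'
python3 - <<'E'
from h import *
for n in("wrist","top","scene"):
    d=snapshot(n);cv2.imwrite(f"pics/{n}7.png",d["color"][:,:,::-1])
    r=find_in("long_case_handle",n);print(n,r)
    if r:print(atz(d,r[0]["xy"],.098))
    yaw=np.radians(6.47);T=np.array([[np.cos(yaw),-np.sin(yaw)],[np.sin(yaw),np.cos(yaw)]])
    b=np.array([.4708,.1015])
    print([proj(d,[[*(b+T@[0,s]),.098]])[0] for s in(0,.045)])
E
```

```text
clock: 8.75
tool_pos: [0.4891, 0.1567, 0.2615]
eef_rot: [-0.044, 0.999, -0.017, -0.012]
contact_force: [0.4, -0.2, -0.6]
opening: 0.567
clock: 9.17
tool_pos: [0.395, 0.15, 0.2797]
eef_rot: [-0.043, 0.999, -0.014, -0.005]
contact_force: [0.7, 1.0, -0.6]
opening: 0.566
wrist [{'xy': [265.9, 258.1], 'score': 0.77}]
[0.47250902 0.14568568 0.098     ]
[array([224.71657242, 252.86594382]), array([266.91186399, 252.25291394])]
top [{'xy': [173.9, 250.5], 'score': 0.53}]
[0.47475264 0.15389362 0.098     ]
[array([199.22161206, 252.69878593]), array([177.49574939, 254.98095138])]
scene [{'xy': [184.0, 189.9], 'score': 0.59}]
[0.47252943 0.13630995 0.098     ]
[array([193.56020672, 193.9067372 ]), array([178.46137386, 189.70601844])]
```

View pics/wrist7.png

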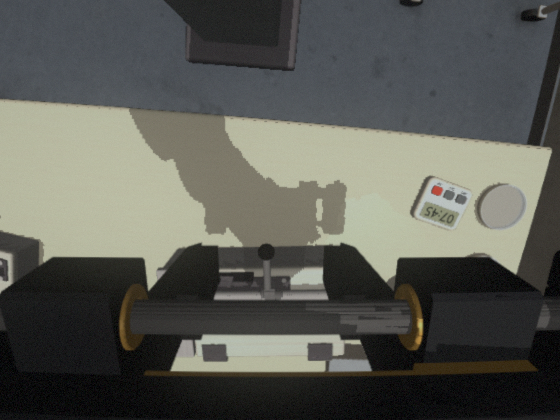

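View pics/scene7.png

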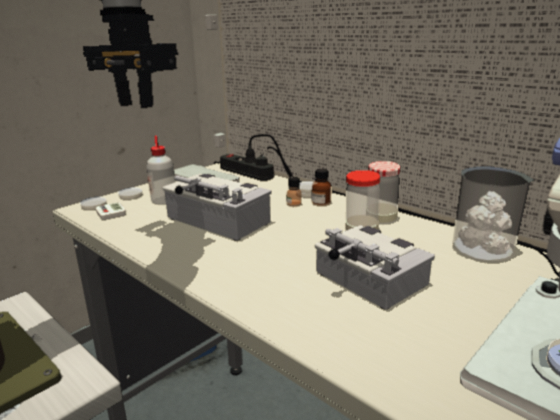

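The wrist picture shows the ball at (266,252), against (266.9,252.3) predicted for a 45 mm draw. The scene picture shows it at about (179,190), against (178.5,189.7). The short case looks unchanged, and the arm is clear and at rest.

```bash
python3 -c "from plant import *;print(finish_job())"
```

```text
the job is handed in; nothing more can be done
None
```

The longer case's bolt is drawn to its stop. I gripped the handle's ball, raised it along its arc to about 60°, and drew the bolt along the case's +y. When I let go, the handle fell back to level beyond the guard plate. I handed the job in at about 9.3 s.

**Checks that agreed:**
- The bolt stopped against a 9–11 N push after 44–45 mm of travel.
- After letting go, the ball is within about 1 pixel of where a 45 mm draw puts it, in both the wrist and scene pictures.
- The forces I read stayed below about 12 N.
- The gripper is clear of everything.
- I never went near the shorter case, and by eye its bolt is unchanged in the scene picture.

**Checks that disagreed:**
- The gripper read about 15.8 mm on the 18 mm ball. The grip held throughout.
- In the last pictures the detector's handle point was off the predicted ball position by about 4–6 pixels in all three views. It marks the middle of the visible part, and its scores in the top and scene views were only 0.53 and 0.59, so I went by the ball itself.

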